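# Get the solder spool out of the crowded soldering caddy

## Task

I need the solder spool out of the wooden caddy, but the three bottles round it leave no room to get at it. First stand all three bottles upright in the steel drip pan, then lift the spool out and stand it on the middle of the steel bench block, and finally put each bottle back down into the very well it came from. Keep the bottles upright all the time.

Things in the scene. Friction and masses are not known exactly. Their poses are not given: they have to be found in the camera images.
- caddy: Hardwood block 128 (x) x 176 (y) x 28 mm, fixed to the bench; origin centre of underside, x to its back, z up. Its top has three bottle wells 44 mm across, floor at z = 10 mm, at (24, 53), (24, -53), (-29, 0) mm, and the spool's seat 54 mm across, floor at z = 23 mm, at (24, 0). A tin fixed at (-31, 55) rises 7 mm above the top, fixed burs round (-38, -58) 12 mm.
- pan: Empty square stainless drip pan 140 x 140 mm, fixed to the bench, rim 12 mm high, inner floor 134 x 134 mm at z = 3 mm; origin at the centre of its underside, axes along its sides, z up. It has room for the three bottles side by side.
- block_top (a point): Centre of the top face of the polished steel bench block, a loose plate 62 x 62 x 18 mm (0.58 kg) lying on the bench; axes along its sides, z up. The spool is to stand here.
- dropper_bottle_mid (a point): Amber dropper bottle with black rubber bulb, 102 mm high, 70 g, the tallest; starts in any of the three wells. Body 33 mm across, straight up to 55 mm, then shoulder, collar and bulb. The point is on its axis, 51 mm above its base; z up. Grip it round the body, about 55 mm above its base, clear of the bulb.
- capped_bottle_mid (a point): Small glass bottle with a long gold cap, 79 mm high, 50 g, the lowest; starts in any of the three wells. Body 31 mm across, the cap a rod 17 mm across from 46 mm above the base to the top. The point is on its axis, 39.5 mm above its base; z up. Grip it by the cap, about 62 mm above its base.
- white_bottle_mid (a point): Plain pale white plastic bottle with a short black cap, 90 mm high, 70 g; starts in any of the three wells. Body 33 mm across, straight up to 56 mm, then a shoulder and a cap 17 mm across. The point is on its axis, 45 mm above its base; z up. Grip it round the body, about 44 mm above its base.
- spool_mid (a point): Spool of solder wire with pale flanges, 47 mm across, 24 mm high, 70 g, standing on a flange in the caddy's shallow seat: 19 mm of it show above the top. The point is its centre, 12 mm above its base; z up. Grip it from above across its diameter, fingertips just above the caddy's top.
Mind the look-alikes: they are no part of the job. Leave any purple look-alike of the part that bears dropper_bottle_mid alone. What is shaped like the part that bears spool_mid but turquoise is not meant.

How it is judged:
By the outcome, as a careful person would: the job done as asked, in the order asked, and still so for the second after the job is handed in, with the robot touching nothing.
It also fails if it takes over 128 s, if anything falls off the work surface, if the arm or the gripper's body presses on something with over 40 N, if the wrist force passes 120 N, or if a joint passes its speed limit or range.

## Robot

A 6-joint arm with a two-finger parallel gripper is mounted at the origin on a cart in front of the work surface, level with it; the furniture and walls round the work are solid. World frame = base frame: x ahead of the robot, y to its left, z up, the work surface at z = 0. Lengths are in m, angles in degrees, forces in N, time in s.
With the tool pointing down it reaches from about 0.25 to 0.725 m from the base axis. Payload 9.7 kg.
Tool frame: the origin (TCP) lies at the centre of the arm's flange, where the gripper is bolted on; the fingertips stand 173 mm ahead of it and the grasp point (between the pads) lies 155 mm ahead of it; z points along the fingers, y is the line along which they close (so a half turn about z gives the same grasp; the last joint's range is limited). The gripper opens to 85 mm and grips with 20 to 120 N. Pads are 22 mm wide; open, the fingers measure 114 mm over their backs; the gripper's body (76 mm by 85 mm) begins 54 mm behind the grasp point. The pads swing forward as they close: fully open they stand 13 mm farther back than shut.
Start: joints at [76.776, 4.979, 10.078, 95.1, 0, 90], TCP at [0.126, 0.535, 0.405] pointing down, gripper open.
Joint ranges: [-179.16, 179.16], [-48.56, 103.87], [-65.8, 70.77], [-126.05, 130.52], [-82.76, 87.17], [-180, 180]. Speed limits (degrees/s): [127.2, 127.2, 147.25, 180, 180, 180].

## Interface

Orientations are given as [roll, pitch, yaw] about the fixed x, y, z axes, in that order (R = Rz(yaw) Ry(pitch) Rx(roll)).
In Python, from workcell import monitor, camera, get_calibration, bot gives the robot as it stands.
- The arm moves only by the tool carry_out, never from a script. Its argument "targets" is text: rows parted by semicolons, each of 7 numbers parted by spaces: the shift along the tool's x, y, z in units of 0.04 m (1.0 is 0.04 m), then the turn, a rotation vector about the tool's x, y, z in units of 0.1 rad (1.0 is 0.1 rad), then the opening, from -1 (shut) to 1 (fully open), so that 0 is half open. A call has exactly 8 rows; each row shifts and turns the commanded pose from where the row before left it, along the tool's axes as they then stand; what a row does not reach is not made up. A row lasts 1/12 s, in which the tool goes at most 41.7 mm and 7.16 degrees, less where a joint would pass 70% of its speed; a pose out of reach is approached as far as the arm can. A call with a number of a shift or a turn outside -1 to 1 is refused whole. A call with a gripper value outside its range is refused whole. The fingers move at their own pace and stop on an object; "newtons" is the grip in N (left out, the last holds). Time passes only in rows, so rows that do not move let the fingers close, or fill a call up. It gives the time, the measured TCP pose, the force, the opening and the grip force at its end, in the units of the state.
- monitor.get_obs(): the state, without advancing time (a new reading comes with each control period).
- camera(name): name is "scene" or "top"; returns the picture (420x560x3 uint8, red, green, blue); there is no depth.
- get_calibration(name): a dict with "fx", "fy", "cx", "cy" (pixels), "view" (4x4, takes a point from world to camera coordinates). Camera axes: x right, y down, z forward; pixel columns grow to the right and rows downward; lengths in m; the calibration is good to about 2 mm. A picture is of the moment at which its call begins. get_calibration takes no time and is no camera call.
- bot.job_done(): hands the job in; it is judged then, once.
The state is a dict: "time": time; "q": joint angles; "qd": joint speeds; "joint_efforts": joint torques, N m; "ee_pos": TCP position; "tcp_rot": TCP orientation; "wrist_force": force on the tool from outside, world axes, zero at the start; "torque": the same for the moment, N m; "opening": finger opening in m; "grasp_force": force on a finger pad.
Only numpy, scipy, OpenCV 4.12 (cv2) and the standard library are available. Lean on these libraries where they do the work, as an engineer would, in place of code of your own. Each camera call takes 0.05 s, during which the arm holds its last target. There are 200 camera calls.

## Working session

There is one attempt and no reset: what is moved stays moved. The work goes in short steps, Python scripts to look and compute and a tool call to move; the robot and the scene stay as the last step left them, time stands still between calls to the robot, and variables do not carry over. Pictures are saved under pics/ and viewed, at most 14 in all, crops included, and the job is handed in when it is done.

Besides the shell and the picture viewer there is one more tool, called after "Call:" as a command line: name --argument value ..., lists and objects as JSON in quotes. carry_out: Moves the arm, as the interface text tells. Shifts and turns lie within -1 to 1; 1 stands for 0.04 m of shift or 0.1 rad of turn. Its arguments: {"type":"object","properties":{"targets":{"type":"string"},"newtons":{"type":"number"}},"required":["targets"]}

```bash
mkdir -p pics; ls; python3 - <<'E'
from workcell import monitor,camera,get_calibration
import cv2
for n in("scene","top"):
    im=camera(n);cv2.imwrite(f"pics/{n}0.png",im[:,:,::-1]);print(n,get_calibration(n))
print(monitor.get_obs())
E
```

```text
pics
scene {'fx': 421.6833497059428, 'fy': 421.6833497059428, 'cx': 273.7315644581966, 'cy': 211.06383929158736, 'view': array([[ 0.4565522 , -0.88945012,  0.02094226, -0.1089916 ],
       [-0.5883211 , -0.31947389, -0.74284232,  0.35241364],
       [ 0.66741169,  0.32682552, -0.66913878,  0.56813821],
       [ 0.        ,  0.        ,  0.        ,  1.        ]])}
top {'fx': 496.14619640472466, 'fy': 496.14619640472466, 'cx': 277.0928363968809, 'cy': 211.13932728998373, 'view': array([[-0.02745579, -0.99949689, -0.01587913,  0.12450741],
       [-0.99666704,  0.02859187, -0.07640235,  0.47219278],
       [ 0.07681793,  0.01372851, -0.99695062,  1.26027823],
       [ 0.        ,  0.        ,  0.        ,  1.        ]])}
{'time': 0.1, 'q': array([7.67776456e+01, 5.00591872e+00, 1.00393389e+01, 9.50984276e+01,
       2.46715130e-04, 9.00002115e+01]), 'qd': array([ 0.04493317, -0.11234957,  0.09211551, -0.05058611, -0.00475218,
       -0.07421939]), 'joint_efforts': array([-7.51896714e-04, -5.21556759e+01,  4.65656841e+01,  1.57767377e-02,
        1.66552758e-05, -3.61890912e-06]), 'ee_pos': array([0.1258012 , 0.53541855, 0.40407641]), 'tcp_rot': array([-1.79934993e+02, -2.46475003e-04,  1.66777434e+02]), 'wrist_force': array([-0.4228818 , -1.70082439,  0.1514435 ]), 'torque': array([-0.0374358 , -0.00818724,  0.02356389]), 'grasp_force': 0.0, 'opening': 0.08569960257461805}
```

View pics/scene0.png

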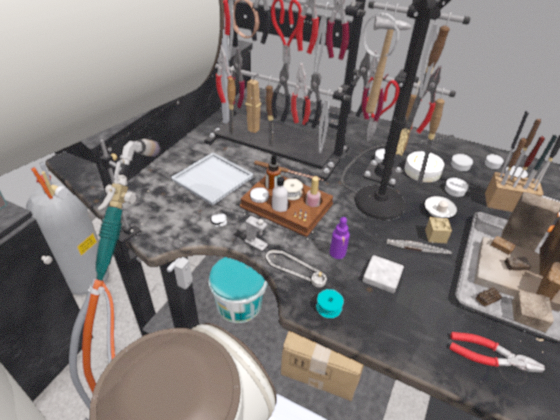

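View pics/top0.png

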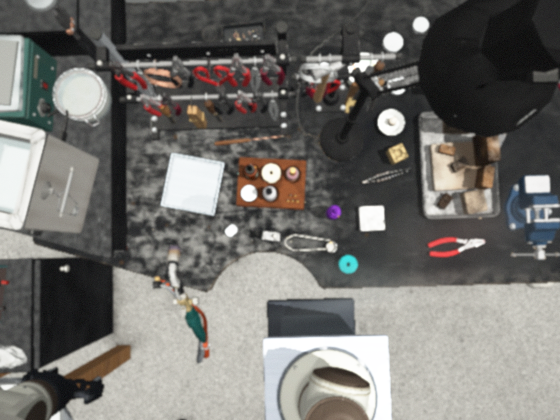

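The scene view shows the caddy at about (288,200), the pan at (212,177) and the steel block at (383,273).

Candidates, by scene pixel:
- Dropper: amber in the caddy (272,172), or purple on the bench (340,240). I take the amber one.
- Spool: pale in the caddy (293,188), or turquoise (330,303). I take the pale one.
- White bottle: (280,198). The tin at (260,195) and the white cups at right are not bottles.
- Capped bottle: gold cap (314,190).

I'll check these in one close crop.

```bash
python3 - <<'E'
import cv2,numpy as np
t=cv2.imread("pics/top0.png");s=cv2.imread("pics/scene0.png")
a=cv2.resize(s[145:240,230:340],None,fx=5,fy=5,interpolation=cv2.INTER_CUBIC)
b=cv2.resize(t[150:215,155:315],None,fx=5,fy=5,interpolation=cv2.INTER_CUBIC)
cv2.imwrite("pics/c_s.png",a);cv2.imwrite("pics/c_t.png",b)
E
```

```text
(no output)
```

View pics/c_s.png

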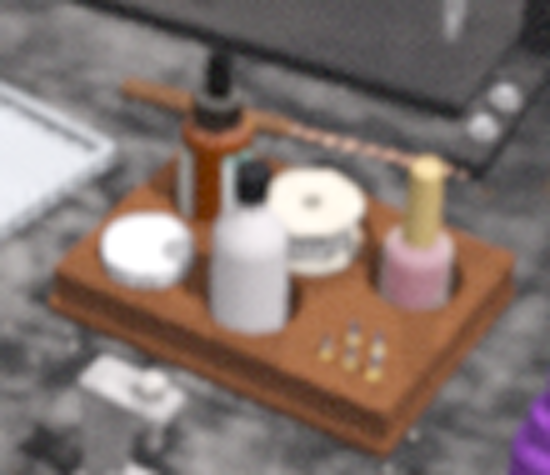

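View pics/c_t.png

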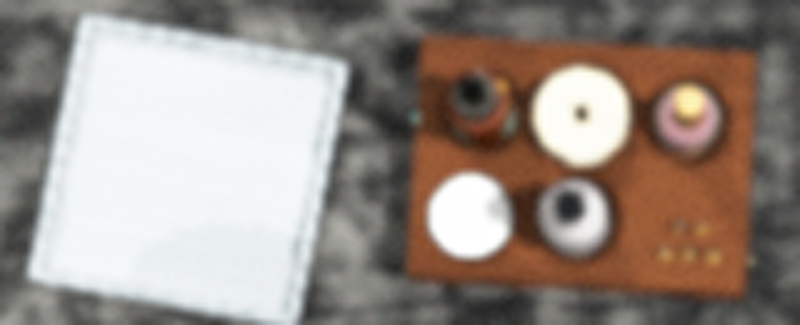

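The crop shows the amber dropper in the left-back well, the spool at back-centre, the gold-capped bottle in the right-back well and the white bottle in the front well. The tin is at left-front and the burs at right-front. Now I'll measure the poses.

```bash
cat > h.py <<'E'
import cv2,numpy as np
from workcell import get_calibration
def ray(n,p,z):
    c=get_calibration(n);V=c["view"];R=V[:3,:3];o=-R.T@V[:3,3]
    p=np.atleast_2d(p).astype(float)
    d=np.c_[(p[:,0]-c["cx"])/c["fx"],(p[:,1]-c["cy"])/c["fy"],np.ones(len(p))]@R
    return o+d*((z-o[2])/d[:,2])[:,None]
def proj(n,P):
    c=get_calibration(n);V=c["view"];q=np.atleast_2d(P)@V[:3,:3].T+V[:3,3]
    return q[:,:2]/q[:,2:]*[c["fx"],c["fy"]]+[c["cx"],c["cy"]]
def blob(m,near):
    m=cv2.morphologyEx(m.astype(np.uint8),cv2.MORPH_CLOSE,np.ones((3,3)))
    cs,_=cv2.findContours(m,cv2.RETR_EXTERNAL,cv2.CHAIN_APPROX_NONE)
    cs=[c for c in cs if cv2.contourArea(c)>15]
    return max(cs,key=lambda c:cv2.contourArea(c)-1000*(cv2.pointPolygonTest(c,near,True)<-4))
E
python3 - <<'E'
from h import *
np.set_printoptions(precision=4,suppress=True)
for n in("top","scene"):
    im=cv2.imread(f"pics/{n}0.png").astype(int);B,G,R=im[:,:,0],im[:,:,1],im[:,:,2]
    br=(R-B>35)&(R>70)
    wh=(im.min(2)>150)
    px={"top":dict(caddy=(285,192),pan=(193,183),block=(371,218)),"scene":dict(caddy=(300,212),pan=(212,177),block=(383,273))}[n]
    for k,m,z in(("caddy",br,.028),("pan",wh,.012),("block",wh,.018)):
        c=blob(m,px[k]); h=cv2.convexHull(c)
        w=ray(n,h[:,0]*1.0,z)[:,:2]
        r=cv2.minAreaRect((w*1000).astype(np.float32))
        print(n,k,cv2.contourArea(c),np.array(r[0]),np.array(r[1]),r[2])
    # spool top disc
    m=(im.min(2)>140)&(R-B>10) if n=="top" else (im.min(2)>140)
    p={"top":(271,173),"scene":(293,188)}[n]
    c=blob((R>150)&(G>140)&(B>110),p);(e)=cv2.minEnclosingCircle(c);print(n,"spool",e,ray(n,e[0],.047))
E
```

```text
top caddy 3259.5 [548.7372 125.0268] [176.0694 129.1774] 85.16108703613281
top pan 60106.5 [159.134   63.9151] [1322.3906  415.8401] 88.7282485961914
top block 60106.5 [160.1543  64.0543] [1316.2043  413.8947] 88.7282485961914
top spool ((303.0990295410156, 351.0), 264.78173828125) [[0.1256 0.0562 0.047 ]]
scene caddy 3860.5 [550.6267 138.6303] [201.7343 226.0143] 4.364497184753418
scene pan 20859.5 [1209.9624 1161.8134] [1349.6636  973.9899] 52.722347259521484
scene block 20859.5 [1197.321 1149.174] [1336.8551  964.7465] 52.72234344482422
scene spool ((109.0, 72.0), 130.6331787109375) [[0.8215 0.907  0.047 ]]
```

```bash
python3 - <<'E'
from h import *
np.set_printoptions(precision=4,suppress=True)
roi={"top":dict(caddy=(228,150,316,216),pan=(155,145,230,222),block=(352,199,392,238),spool=(260,162,283,185)),
"scene":dict(caddy=(238,160,336,236),pan=(165,148,258,206),block=(358,250,410,298),spool=(282,177,306,200))}
for n in("top","scene"):
    I=cv2.imread(f"pics/{n}0.png").astype(int)
    for k,z in(("caddy",.028),("pan",.012),("block",.018),("spool",.047)):
        x0,y0,x1,y1=roi[n][k];im=I[y0:y1,x0:x1];B,R=im[:,:,0],im[:,:,2]
        m=(R-B>35)&(R>70) if k=="caddy" else (im.min(2)>{"pan":135,"block":150,"spool":165}[k])
        m=cv2.morphologyEx(m.astype(np.uint8),cv2.MORPH_OPEN,np.ones((2,2)))
        cs,_=cv2.findContours(m,0,1);c=max(cs,key=cv2.contourArea)
        w=(ray(n,c[:,0]*1.0+[x0,y0],z)[:,:2]*1000).astype(np.float32)
        r=cv2.minAreaRect(w);bx=cv2.boxPoints(r)
        print(n,k,np.array(r[0]),np.array(r[1]),r[2], "circ",cv2.minEnclosingCircle(w) if k=="spool" else "")
# predict caddy features
c=np.array([.5487,.1250])
for yaw in(-4.84,):
    a=np.radians(yaw);Rm=np.array([[np.cos(a),-np.sin(a)],[np.sin(a),np.cos(a)]])
    for nm,p,z in(("drop",(24,53),.112),("cap",(24,-53),.089),("white",(-29,0),.1),("spool",(24,0),.047),("tin",(-31,55),.035)):
        P=np.r_[c+Rm@(np.array(p)/1000),z];print(nm,P,[proj(n,P)[0] for n in("top","scene")])
E
```

```text
top caddy [545.7629 122.7599] [175.9212 129.0837] 85.43743133544922 circ 
top pan [559.4788 321.2648] [174.1455 175.3105] 85.3656997680664 circ 
top block [ 448.3461 -133.3531] [64.2012 61.7995] 88.3492431640625 circ 
top spool [568.2183 121.1649] [45.7127 46.0705] 88.3047866821289 circ ((568.895751953125, 122.09835815429688), 24.460731506347656)
scene caddy [557.8825 120.8595] [191.2005 192.9667] 85.44197082519531 circ 
scene pan [536.5804 335.0807] [238.5049 198.4596] 75.04691314697266 circ 
scene block [ 446.4467 -131.7638] [69.1628 63.1017] 0.624298632144928 circ 
scene spool [558.8657 117.716 ] [69.1036 47.7185] 26.336200714111328 circ ((555.968017578125, 123.56951141357422), 38.65342330932617)
drop [0.5771 0.1758 0.112 ] [array([248.5314, 166.9351]), array([273.9438, 154.0813])]
cap [0.5681 0.0702 0.089 ] [array([292.337 , 170.8123]), array([315.3357, 178.4825])]
white [0.5198 0.1274 0.1   ] [array([269.3614, 190.5573]), array([281.8176, 178.6496])]
spool [0.5726 0.123  0.047 ] [array([271.2319, 172.2908]), array([293.0959, 185.268 ])]
tin [0.5225 0.1824 0.035 ] [array([248.6392, 193.1503]), array([259.5791, 193.7045])]
```

```bash
python3 - <<'E'
from h import *
np.set_printoptions(precision=4,suppress=True)
def thr(n,roi,f,z,circ=False,S=6):
    x0,y0,x1,y1=roi;im=cv2.imread(f"pics/{n}0.png")[y0:y1,x0:x1]
    im=cv2.resize(im,None,fx=S,fy=S,interpolation=cv2.INTER_CUBIC).astype(int)
    m=f(im[:,:,0],im[:,:,1],im[:,:,2]).astype(np.uint8)
    m=cv2.morphologyEx(m,cv2.MORPH_OPEN,np.ones((9,9)))
    cs,_=cv2.findContours(m,0,1);c=max(cs,key=cv2.contourArea)
    w=(ray(n,(c[:,0]+.5)/S-.5+[x0,y0],z)[:,:2]*1000).astype(np.float32)
    return (cv2.minEnclosingCircle(w) if circ else cv2.minAreaRect(w))
mn=lambda t:(lambda b,g,r:np.minimum(np.minimum(b,g),r)>t)
print("caddy",thr("top",(228,150,316,216),lambda b,g,r:(r-b>35)&(r>70),.028))
for t in(140,160,180):print("pan",t,thr("top",(157,148,228,220),mn(t),.012))
for t in(130,150,170):print("block",thr("top",(352,199,392,238),mn(t),.018))
print("spool",thr("top",(259,161,284,186),mn(165),.047,1))
print("tin",thr("top",(238,182,260,205),mn(165),.035,1))
dk=lambda b,g,r:(r+g+b<150)
print("white cap",thr("top",(262,184,276,199),dk,.1,1))
print("gold",thr("top",(285,163,300,178),lambda b,g,r:(r-b>70)&(r>190),.089,1))
print("bulb",thr("top",(243,160,258,176),dk,.112,1))
for nm,p in(("purple",(334,212)),("pole",(343,140)),("rackbase",(220,130)),("rackbase2",(285,128))):print(nm,ray("top",p,0)[0])
print(ray("scene",(383,203),0),ray("scene",(300,150),0),ray("scene",(340,255),0))
E
```

```text
caddy ((548.5675048828125, 124.87803649902344), (176.775146484375, 129.54454040527344), 85.32786560058594)
pan 140 ((562.6585693359375, 335.5532531738281), (162.3329620361328, 161.31764221191406), 79.4063949584961)
pan 160 ((554.7118530273438, 330.6209716796875), (145.3771209716797, 146.7629852294922), 77.95576477050781)
pan 180 ((554.6973876953125, 330.773681640625), (143.7603302001953, 144.02325439453125), 77.99657440185547)
block ((451.5524597167969, -131.08120727539062), (66.7506103515625, 66.28276062011719), 0.9343294501304626)
block ((451.4334716796875, -131.14344787597656), (65.61849975585938, 65.25768280029297), 0.9358924627304077)
block ((451.404541015625, -131.19021606445312), (64.6058349609375, 64.23221588134766), 0.9030354022979736)
spool ((571.7750244140625, 123.85421752929688), 24.845932006835938)
tin ((523.6708984375, 182.5008087158203), 21.92121696472168)
white cap ((519.4163208007812, 129.9930877685547), 4.257269859313965)
gold ((569.7306518554688, 69.7198715209961), 8.75864315032959)
bulb ((575.299560546875, 175.50283813476562), 7.188469409942627)
purple [ 0.4705 -0.0371  0.    ]
pole [ 0.6603 -0.0677  0.    ]
rackbase [0.6973 0.2571 0.    ]
rackbase2 [0.6973 0.0844 0.    ]
[[ 0.6684 -0.0684  0.    ]] [[0.776  0.1953 0.    ]] [[ 0.4655 -0.0368  0.    ]]
```

```bash
cat > d.py <<'E'
import sys,numpy as np
from workcell import monitor
o=monitor.get_obs();x,y,z,yaw=map(float,sys.argv[1:5])
p=o["ee_pos"];a=np.radians(yaw);d=np.array([x,y,z])-p
print("t",round(o["time"],2),"pos",p.round(4),"rot",o["tcp_rot"].round(2),"op",round(o["opening"],4),"F",o["wrist_force"].round(1))
tr=o["tcp_rot"]
print("turn z units",round(np.radians((tr[2]-yaw+180)%360-180)/.1,3),"shift units at that yaw",(np.array([d[0]*np.cos(a)+d[1]*np.sin(a),d[0]*np.sin(a)-d[1]*np.cos(a),-d[2]])/.04).round(3))
E
python3 d.py .5196 .1285 .21 175.3
python3 - <<'E'
from h import *
def tri(a,b):
    r=[(ray(n,p,0)[0],ray(n,p,.5)[0]) for n,p in(("top",a),("scene",b))]
    A=np.c_[r[0][1]-r[0][0],-(r[1][1]-r[1][0])];s=np.linalg.lstsq(A,r[1][0]-r[0][0],rcond=None)[0]
    P=r[0][0]+A[:,0]*s[0];Q=r[1][0]-A[:,1]*s[1];print(P.round(3),np.linalg.norm(P-Q).round(3))
tri((197,122),(253,131));tri((334,209),(343,222))
E
```

```text
t 0.1 pos [0.1258 0.5354 0.4041] rot [-179.93   -0.    166.78] op 0.0857 F [-0.4 -1.7  0.2]
turn z units -1.487 shift units at that yaw [-10.645  -9.332   4.852]
[0.704 0.307 0.065] 0.005
[ 0.472 -0.029  0.085] 0.0
```

Call:
carry_out --targets "0 0 0 0 0 -0.75 1; 0 0 0 0 0 -0.74 1; -0.7 -0.62 0 0 0 0 1; -0.7 -0.62 0 0 0 0 1; -0.7 -0.62 0 0 0 0 1; -0.7 -0.62 0 0 0 0 1; -0.7 -0.62 0 0 0 0 1; -0.7 -0.62 0 0 0 0 1" --newtons 25

```text
time: 0.77
ee_pos: [0.2818, 0.3719, 0.4045]
tcp_rot: [-180.0, -0.0, 175.3]
wrist_force: [-0.5, 0.6, 0.5]
opening: 0.0855
grasp_force: 0.0
```

Call:
carry_out --targets "-0.7 -0.62 0 0 0 0 1; -0.7 -0.62 0 0 0 0 1; -0.7 -0.62 0 0 0 0 1; -0.7 -0.62 0 0 0 0 1; -0.7 -0.62 0 0 0 0 1; -0.7 -0.62 0 0 0 0 1; -0.7 -0.62 0 0 0 0 1; 0 0 0 0 0 0 0.6"

```text
time: 1.43
ee_pos: [0.4653, 0.1806, 0.4037]
tcp_rot: [-179.9, 0.0, 175.0]
wrist_force: [0.2, 0.2, -0.4]
opening: 0.0758
grasp_force: 0.0
```

```bash
python3 d.py .5196 .1285 .21 175.3
```

```text
t 1.43 pos [0.4653 0.1806 0.4037] rot [-179.91    0.    175.05] op 0.0758 F [ 0.2  0.2 -0.4]
turn z units -0.044 shift units at that yaw [-1.459 -1.186  4.843]
```

Call:
carry_out --targets "-0.73 -0.6 0 0 0 0 0.5; -0.73 -0.6 0 0 0 0 0.5; 0 0 0.8 0 0 0 0.5; 0 0 0.8 0 0 0 0.5; 0 0 0.6 0 0 0 0.5; 0 0 0 0 0 0 0.5; 0 0 0 0 0 0 0.5; 0 0 0 0 0 0 0.5"

```text
time: 2.1
ee_pos: [0.5166, 0.132, 0.3184]
tcp_rot: [180.0, 0.1, 175.3]
wrist_force: [0.5, -0.4, 0.4]
opening: 0.0641
grasp_force: 0.0
```

```bash
python3 d.py .5196 .1285 .21 175.3; python3 - <<'E'
from workcell import camera
import cv2
im=camera("scene")[130:250,220:360,::-1];cv2.imwrite("pics/w1.png",cv2.resize(im,None,fx=4,fy=4,interpolation=2))
E
```

```text
t 2.1 pos [0.5166 0.132  0.3184] rot [1.7997e+02 8.0000e-02 1.7533e+02] op 0.0641 F [ 0.5 -0.4  0.4]
turn z units 0.006 shift units at that yaw [-0.081 -0.081  2.709]
```

View pics/w1.png

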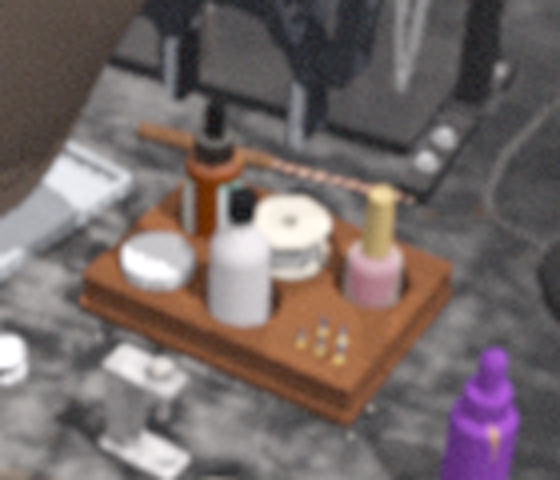

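The fingers at crop (180,95) and (298,145) straddle the line above the white bottle's cap at (243,205). Descending.

Call:
carry_out --targets "-0.08 -0.08 0.7 0 0 0 0.5; 0 0 0.7 0 0 0 0.5; 0 0 0.7 0 0 0 0.5; 0 0 0.6 0 0 0 0.5; 0 0 0 0 0 0 0.5; 0 0 0 0 0 0 0.5; 0 0 0 0 0 0 -0.5; 0 0 0 0 0 0 -0.5"

```text
time: 2.82
ee_pos: [0.5203, 0.1286, 0.2114]
tcp_rot: [179.9, 0.2, 175.3]
wrist_force: [0.0, -0.6, 0.8]
opening: 0.0408
grasp_force: 0.0
```

Call:
carry_out --targets "0 0 0 0 0 0 -0.5; 0 0 0 0 0 0 -0.5; 0 0 0 0 0 0 -0.5; 0 0 0 0 0 0 -0.5; 0 0 0 0 0 0 -0.5; 0 0 0 0 0 0 -0.5; 0 0 0 0 0 0 -0.5; 0 0 0 0 0 0 -0.5"

```text
time: 3.48
ee_pos: [0.5202, 0.1286, 0.211]
tcp_rot: [179.9, 0.2, 175.3]
wrist_force: [-0.4, 1.0, 7.1]
opening: 0.0324
grasp_force: 24.8
```

```bash
python3 d.py .5156 .3391 .203 175.3
```

```text
t 3.48 pos [0.5202 0.1286 0.211 ] rot [179.91   0.21 175.33] op 0.0324 F [-0.4  1.   7.1]
turn z units 0.004 shift units at that yaw [0.546 5.235 0.201]
```

Call:
carry_out --targets "0 0 -0.3 0 0 0 -0.5; 0 0 -0.6 0 0 0 -0.5; 0 0 -0.6 0 0 0 -0.5; 0.1 0.5 0 0 0 0 -0.5; 0.1 0.8 0 0 0 0 -0.5; 0.1 0.8 0 0 0 0 -0.5; 0.1 0.8 0 0 0 0 -0.5; 0.1 0.8 0 0 0 0 -0.5"

```text
time: 4.15
ee_pos: [0.5114, 0.2788, 0.2702]
tcp_rot: [180.0, 0.1, 175.3]
wrist_force: [0.3, 0.1, -0.3]
opening: 0.0324
grasp_force: 24.7
```

Call:
carry_out --targets "0.05 0.8 0 0 0 0 -0.5; 0 0.5 0 0 0 0 -0.5; 0 0.2 0 0 0 0 -0.5; 0 0 0.3 0 0 0 -0.5; 0 0 0.6 0 0 0 -0.5; 0 0 0.4 0 0 0 -0.5; 0 0 0 0 0 0 -0.5; 0 0 0 0 0 0 -0.5"

```text
time: 4.82
ee_pos: [0.5144, 0.336, 0.216]
tcp_rot: [-179.9, -0.1, 175.2]
wrist_force: [-0.2, -0.6, -0.3]
opening: 0.0324
grasp_force: 24.7
```

```bash
python3 d.py .5156 .3391 .204 175.3
```

```text
t 4.82 pos [0.5144 0.336  0.216 ] rot [-1.7991e+02 -9.0000e-02  1.7525e+02] op 0.0324 F [-0.2 -0.6 -0.3]
turn z units -0.009 shift units at that yaw [-0.024  0.079  0.301]
```

Call:
carry_out --targets "0 0.05 0.2 0 0 0 -0.5; 0 0 0.04 0 0 0 -0.5; 0 0 0.03 0 0 0 -0.5; 0 0 0.03 0 0 0 -0.5; 0 0 0 0 0 0 -0.5; 0 0 0 0 0 0 -0.5; 0 0 0 0 0 0 -0.5; 0 0 0 0 0 0 -0.5"

```text
time: 5.48
ee_pos: [0.5147, 0.3394, 0.2049]
tcp_rot: [180.0, 0.0, 175.3]
wrist_force: [-1.1, -0.6, -0.9]
opening: 0.0325
grasp_force: 24.8
```

Call:
carry_out --targets "0 0 0.03 0 0 0 -0.5; 0 0 0.02 0 0 0 -0.5; 0 0 0 0 0 0 -0.5; 0 0 0 0 0 0 -0.5; 0 0 0 0 0 0 0.1; 0 0 0 0 0 0 0.3; 0 0 0 0 0 0 0.5; 0 0 0 0 0 0 0.5"

```text
time: 6.15
ee_pos: [0.5146, 0.3393, 0.2024]
tcp_rot: [-180.0, -0.0, 175.3]
wrist_force: [0.8, 0.3, 0.1]
opening: 0.0639
grasp_force: 0.0
```

Call:
carry_out --targets "0 0 0 0 0 0 0.5; 0 0 -0.6 0 0 0 0.5; 0 0 -0.9 0 0 0 0.5; 0 0 -0.9 0 0 0 0.5; 0 0 -0.9 0 0 0 0.5; 0 0 -0.3 0 0 1 0.5; 0 0 0 0 0 1 0.5; 0 0 0 0 0 1 0.5"

```text
time: 6.82
ee_pos: [0.5149, 0.3395, 0.3483]
tcp_rot: [179.9, 0.1, 157.8]
wrist_force: [0.5, 0.0, -0.2]
opening: 0.0646
grasp_force: 0.0
```

Call:
carry_out --targets "0 0 0 0 0 1 0.5; 0 0 0 0 0 1 0.5; 0 0 0 0 0 1 0.5; 0 0 0 0 0 1 0.5; 0 0 0 0 0 1 0.5; 0 0 0 0 0 1 0.5; 0 0 0 0 0 1 0.5; 0 0 0 0 0 1 0.5"

```text
time: 7.48
ee_pos: [0.5147, 0.3394, 0.3466]
tcp_rot: [-180.0, 0.0, 112.0]
wrist_force: [0.4, -0.3, -0.8]
opening: 0.0639
grasp_force: 0.0
```

```bash
python3 d.py .576 .1757 .22 85.3
```

```text
t 7.48 pos [0.5147 0.3394 0.3466] rot [-179.99    0.    112.  ] op 0.0639 F [ 0.4 -0.3 -0.8]
turn z units 4.66 shift units at that yaw [-3.952  1.862  3.164]
```

Call:
carry_out --targets "0 0 0 0 0 0.93 0.5; 0 0 0 0 0 0.93 0.5; 0 0 0 0 0 0.93 0.5; 0 0 0 0 0 0.93 0.5; 0 0 0 0 0 0.94 0.5; -0.7 0.35 0 0 0 0 0.5; -0.8 0.38 0 0 0 0 0.5; -0.8 0.38 0 0 0 0 0.5"

```text
time: 8.15
ee_pos: [0.552, 0.2437, 0.3465]
tcp_rot: [-180.0, 0.0, 85.7]
wrist_force: [-0.5, -0.6, -0.4]
opening: 0.0642
grasp_force: 0.0
```

Call:
carry_out --targets "-0.8 0.38 0 0 0 0 0.5; -0.85 0.37 0 0 0 0 0.5; 0 0 0 0 0 0 0.5; 0 0 0.6 0 0 0 0.5; 0 0 0 0 0 0 0.5; 0 0 0 0 0 0 0.5; 0 0 0 0 0 0 0.5; 0 0 0 0 0 0 0.5"

```text
time: 8.82
ee_pos: [0.5767, 0.1767, 0.3237]
tcp_rot: [179.9, -0.0, 85.6]
wrist_force: [-0.4, 0.3, 0.1]
opening: 0.064
grasp_force: 0.0
```

```bash
python3 d.py .576 .1757 .22 85.3; python3 - <<'E'
from workcell import camera
import cv2,numpy as np
a=camera("scene")[120:240,170:340,::-1];b=camera("top")[130:230,150:320,::-1]
cv2.imwrite("pics/d1.png",cv2.resize(np.vstack([a,b]),None,fx=2.7,fy=2.7,interpolation=2))
E
```

```text
t 8.82 pos [0.5767 0.1767 0.3237] rot [ 1.7995e+02 -2.0000e-02  8.5640e+01] op 0.064 F [-0.4  0.3  0.1]
turn z units 0.059 shift units at that yaw [-0.026 -0.015  2.592]
```

View pics/d1.png

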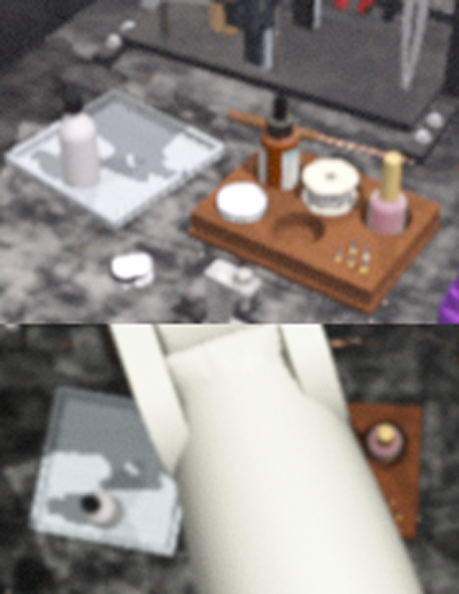

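The white bottle stands upright in the pan, at scene crop (80,150). The fingers, at crop (260,50), are over the dropper at (280,150). Descending.

Call:
carry_out --targets "0 0 0.4 0 0 0.05 0.5; 0 0 0.7 0 0 0 0.5; 0 0 0.7 0 0 0 0.5; 0 0 0.5 0 0 0 0.5; 0 0 0.28 0 0 0 0.5; 0 0 0 0 0 0 0.5; 0 0 0 0 0 0 -0.5; 0 0 0 0 0 0 -0.5"

```text
time: 9.58
ee_pos: [0.5772, 0.1764, 0.2214]
tcp_rot: [179.9, -0.0, 85.3]
wrist_force: [0.2, -0.1, 0.5]
opening: 0.0408
grasp_force: 0.0
```

Call:
carry_out --targets "0 0 0 0 0 0 -0.5; 0 0 0 0 0 0 -0.5; 0 0 0 0 0 0 -0.5; 0 0 0 0 0 0 -0.5; 0 0 0 0 0 0 -0.5; 0 0 0 0 0 0 -0.5; 0 0 0 0 0 0 -0.5; 0 0 0 0 0 0 -0.5"

```text
time: 10.25
ee_pos: [0.5772, 0.1763, 0.2216]
tcp_rot: [179.8, -0.1, 85.3]
wrist_force: [-1.5, 1.0, 6.4]
opening: 0.0314
grasp_force: 24.8
```

```bash
python3 d.py .5773 .370 .212 85.3
```

```text
t 10.25 pos [0.5772 0.1763 0.2216] rot [ 1.7984e+02 -7.0000e-02  8.5310e+01] op 0.0314 F [-1.5  1.   6.4]
turn z units 0.001 shift units at that yaw [ 4.826 -0.393  0.24 ]
```

Call:
carry_out --targets "0 0 -0.3 0 0 0 -0.5; 0 0 -0.6 0 0 0 -0.5; 0 0 -0.6 0 0 0 -0.5; 0.4 -0.05 0 0 0 0 -0.5; 0.8 -0.06 0 0 0 0 -0.5; 0.8 -0.06 0 0 0 0 -0.5; 0.8 -0.06 0 0 0 0 -0.5; 0.8 -0.06 0 0 0 0 -0.5"

```text
time: 10.92
ee_pos: [0.5769, 0.3219, 0.2809]
tcp_rot: [179.9, -0.0, 85.3]
wrist_force: [0.3, -0.6, -0.0]
opening: 0.0311
grasp_force: 25.0
```

Call:
carry_out --targets "0.7 -0.06 0 0 0 0 -0.5; 0.4 -0.04 0 0 0 0 -0.5; 0.13 0 0 0 0 0 -0.5; 0 0 0.3 0 0 0 -0.5; 0 0 0.6 0 0 0 -0.5; 0 0 0.5 0 0 0 -0.5; 0 0 0 0 0 0 -0.5; 0 0 0 0 0 0 -0.5"

```text
time: 11.58
ee_pos: [0.5769, 0.3685, 0.2224]
tcp_rot: [-179.9, 0.1, 85.2]
wrist_force: [0.2, 0.8, -0.1]
opening: 0.0314
grasp_force: 25.0
```

Call:
carry_out --targets "0 0 0.12 0 0 0 -0.5; 0 0 0.04 0 0 0 -0.5; 0 0 0.04 0 0 0 -0.5; 0 0 0.03 0 0 0 -0.5; 0 0 0 0 0 0 -0.5; 0 0 0 0 0 0 -0.5; 0 0 0 0 0 0 -0.5; 0 0 0 0 0 0 -0.5"

```text
time: 12.25
ee_pos: [0.5771, 0.37, 0.2147]
tcp_rot: [180.0, -0.0, 85.3]
wrist_force: [-0.3, -0.8, 1.6]
opening: 0.0314
grasp_force: 25.2
```

```bash
python3 d.py .5773 .370 .2146 85.3
```

```text
t 12.25 pos [0.5771 0.37   0.2147] rot [ 1.7997e+02 -2.0000e-02  8.5310e+01] op 0.0314 F [-0.3 -0.8  1.6]
turn z units 0.001 shift units at that yaw [-0.     0.005  0.002]
```

Call:
carry_out --targets "0 0 0.02 0 0 0 -0.5; 0 0 0 0 0 0 0; 0 0 0 0 0 0 0.3; 0 0 0 0 0 0 0.5; 0 0 0 0 0 0 0.5; 0 0 -0.4 0 0 0 0.5; 0 0 -0.9 0 0 0 0.5; 0 0 -0.9 0 0 0 0.5"

```text
time: 12.92
ee_pos: [0.5766, 0.3697, 0.3006]
tcp_rot: [-179.8, 0.1, 85.3]
wrist_force: [0.4, 1.2, 0.7]
opening: 0.0641
grasp_force: 0.0
```

Call:
carry_out --targets "0 0 -0.8 0 0 0 0.5; -0.6 0.06 0 0 0 0 0.4; -0.9 0.07 0 0 0 0 0.4; -0.9 0.07 0 0 0 0 0.4; -0.9 0.07 0 0 0 0 0.4; -0.9 0.07 0 0 0 0 0.4; -0.9 0.07 0 0 0 0 0.4; -0.9 0.07 0 0 0 0 0.4"

```text
time: 13.58
ee_pos: [0.5761, 0.1276, 0.3335]
tcp_rot: [180.0, -0.0, 85.3]
wrist_force: [0.5, -0.4, 0.6]
opening: 0.0601
grasp_force: 0.0
```

```bash
python3 d.py .569 .070 .227 85.3
```

```text
t 13.58 pos [0.5761 0.1276 0.3335] rot [179.99  -0.    85.31] op 0.0601 F [ 0.5 -0.4  0.6]
turn z units 0.002 shift units at that yaw [-1.449 -0.059  2.663]
```

Call:
carry_out --targets "-0.8 -0.03 0 0 0 0 0.2; -0.63 -0.03 0 0 0 0 0.2; 0 0 0.3 0 0 0 0.2; 0 0 0.8 0 0 0 0.2; 0 0 0.8 0 0 0 0.2; 0 0 0.5 0 0 0 0.2; 0 0 0.2 0 0 0 0.2; 0 0 0 0 0 0 0.2"

```text
time: 14.25
ee_pos: [0.5687, 0.0725, 0.2273]
tcp_rot: [-179.8, 0.0, 85.3]
wrist_force: [-0.8, 0.1, 1.0]
opening: 0.0515
grasp_force: 0.0
```

```bash
python3 d.py .569 .070 .227 85.3; python3 - <<'E'
from workcell import camera
import cv2,numpy as np
a=camera("scene")[120:240,170:340,::-1]
cv2.imwrite("pics/c1.png",cv2.resize(a,None,fx=4,fy=4,interpolation=2))
E
```

```text
t 14.25 pos [0.5687 0.0725 0.2273] rot [-1.7979e+02  4.0000e-02  8.5310e+01] op 0.0515 F [-0.8  0.1  1. ]
turn z units 0.002 shift units at that yaw [-0.062  0.012  0.007]
```

View pics/c1.png

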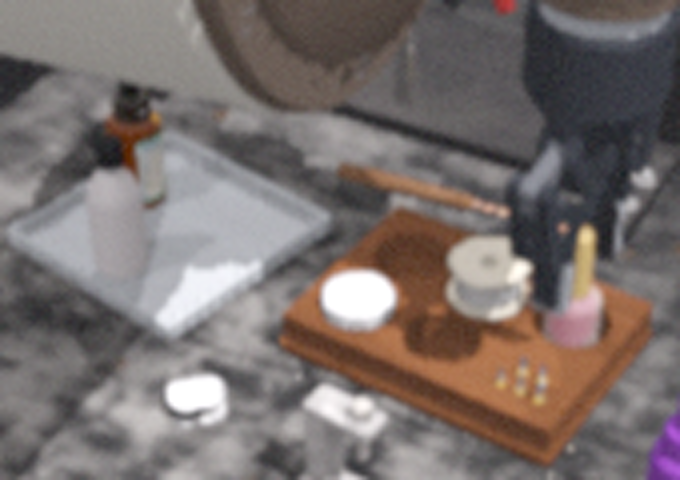

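Both bottles stand upright in the pan. The gold cap, at crop (585,260), lies between the finger tips at (555,300) and (610,250). Closing.

Call:
carry_out --targets "-0.05 0 0 0 0 0 0; 0 0 0 0 0 0 -0.4; 0 0 0 0 0 0 -0.8; 0 0 0 0 0 0 -0.9; 0 0 0 0 0 0 -0.9; 0 0 0 0 0 0 -0.9; 0 0 0 0 0 0 -0.9; 0 0 0 0 0 0 -0.9"

```text
time: 14.97
ee_pos: [0.5697, 0.0704, 0.231]
tcp_rot: [179.9, -0.0, 85.3]
wrist_force: [-0.6, -0.6, 6.3]
opening: 0.0162
grasp_force: 24.5
```

Call:
carry_out --targets "0 0 0 0 0 0 -0.9; 0 0 0 0 0 0 -0.9; 0 0 0 0 0 0 -0.9; 0 0 0 0 0 0 -0.9; 0 0 -0.2 0 0 0 -0.9; 0 0 -0.4 0 0 0 -0.9; 0 0 -0.6 0 0 0 -0.9; 0 0 -0.3 0 0 0 -0.9"

```text
time: 15.63
ee_pos: [0.5694, 0.0704, 0.2924]
tcp_rot: [179.9, -0.0, 85.3]
wrist_force: [-0.2, 0.4, 0.2]
opening: 0.0162
grasp_force: 24.5
```

```bash
python3 d.py .5595 .2858 .2203 85.3
```

```text
t 15.63 pos [0.5694 0.0704 0.2924] rot [ 1.7987e+02 -3.0000e-02  8.5310e+01] op 0.0162 F [-0.2  0.4  0.2]
turn z units 0.001 shift units at that yaw [ 5.346 -0.688  1.802]
```

Call:
carry_out --targets "0.4 -0.08 0 0 0 0 -0.9; 0.8 -0.1 0 0 0 0 -0.9; 0.8 -0.1 0 0 0 0 -0.9; 0.8 -0.1 0 0 0 0 -0.9; 0.8 -0.1 0 0 0 0 -0.9; 0.8 -0.1 0 0 0 0 -0.9; 0.6 -0.08 0 0 0 0 -0.9; 0.35 -0.03 0 0 0 0 -0.9"

```text
time: 16.3
ee_pos: [0.5588, 0.2885, 0.2895]
tcp_rot: [-180.0, -0.0, 85.4]
wrist_force: [-1.0, 0.1, -0.8]
opening: 0.0161
grasp_force: 24.5
```

Call:
carry_out --targets "0 0 0.3 0 0 0 -0.9; 0 0 0.6 0 0 0 -0.9; 0 0 0.4 0 0 0 -0.9; 0 0 0.2 0 0 0 -0.9; 0 0 0.08 0 0 0 -0.9; 0 0 0.04 0 0 0 -0.9; 0 0 0 0 0 0 -0.9; 0 0 0 0 0 0 -0.9"

```text
time: 16.97
ee_pos: [0.5596, 0.2857, 0.2258]
tcp_rot: [179.9, -0.0, 85.3]
wrist_force: [-0.6, 0.1, 0.5]
opening: 0.016
grasp_force: 24.5
```

```bash
python3 d.py .5595 .2858 .224 85.3
```

```text
t 16.97 pos [0.5596 0.2857 0.2258] rot [ 1.7992e+02 -5.0000e-02  8.5280e+01] op 0.016 F [-0.6  0.1  0.5]
turn z units -0.004 shift units at that yaw [ 0.001 -0.003  0.046]
```

Call:
carry_out --targets "0 0 0.03 0 0 0 -0.9; 0 0 0.02 0 0 0 -0.9; 0 0 0.02 0 0 0 -0.9; 0 0 0 0 0 0 -0.9; 0 0 0 0 0 0 -0.9; 0 0 0 0 0 0 -0.4; 0 0 0 0 0 0 0.1; 0 0 0 0 0 0 0.2"

```text
time: 17.63
ee_pos: [0.5593, 0.286, 0.2219]
tcp_rot: [180.0, -0.0, 85.3]
wrist_force: [0.1, 0.3, 0.3]
opening: 0.0487
grasp_force: 0.0
```

Call:
carry_out --targets "0 0 0 0 0 0 0.3; 0 0 0 0 0 0 0.3; 0 0 -0.4 0 0 0 0.4; 0 0 -0.8 0 0 0 0.8; 0 0 -0.8 0 0 0 0.8; -0.5 0 -0.3 0 0 0 0.8; -0.9 0.1 0 0 0 0 0.8; -0.9 0.1 0 0 0 0 0.8"

```text
time: 18.3
ee_pos: [0.5596, 0.1935, 0.315]
tcp_rot: [179.9, -0.0, 85.4]
wrist_force: [0.4, -0.4, -0.3]
opening: 0.0768
grasp_force: 0.0
```

```bash
python3 d.py .5722 .1235 .203 85.3
```

```text
t 18.3 pos [0.5596 0.1935 0.315 ] rot [ 1.7989e+02 -5.0000e-02  8.5430e+01] op 0.0768 F [ 0.4 -0.4 -0.3]
turn z units 0.024 shift units at that yaw [-1.717  0.456  2.8  ]
```

Call:
carry_out --targets "-0.8 0.22 0 0 0 0 0.8; -0.6 0.15 0 0 0 0 0.8; -0.25 0.08 0 0 0 0 0.8; 0 0 0.5 0 0 0 0.8; 0 0 0.8 0 0 0 0.8; 0 0 0.5 0 0 0 0.8; 0 0 0.2 0 0 0 0.8; 0 0 0 0 0 0 0.8"

```text
time: 18.97
ee_pos: [0.5716, 0.1265, 0.2317]
tcp_rot: [-179.8, 0.1, 85.3]
wrist_force: [-0.3, 0.2, 0.4]
opening: 0.0772
grasp_force: 0.0
```

```bash
python3 - <<'E'
from workcell import camera
import cv2,numpy as np
a=camera("scene")[120:240,170:340,::-1]
cv2.imwrite("pics/s1.png",cv2.resize(a,None,fx=4,fy=4,interpolation=2))
E
python3 d.py .5722 .1235 .203 85.3
```

```text
t 19.02 pos [0.5721 0.1266 0.2336] rot [-1.7993e+02  2.0000e-02  8.5320e+01] op 0.077 F [0.4 0.1 0.7]
turn z units 0.004 shift units at that yaw [-0.078  0.009  0.766]
```

View pics/s1.png

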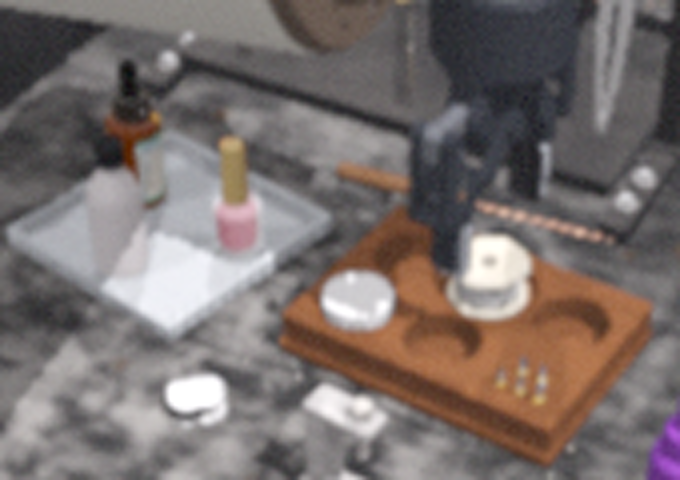

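All three bottles stand in the pan and the fingers straddle the spool at crop (490,270). Going down to grip.

Call:
carry_out --targets "-0.07 0 0.3 0 0 0 0.8; 0 0 0.3 0 0 0 0.8; 0 0 0.15 0 0 0 0.8; 0 0 0 0 0 0 0.6; 0 0 0 0 0 0 0.3; 0 0 0 0 0 0 0; 0 0 0 0 0 0 -0.2; 0 0 0 0 0 0 -0.2"

```text
time: 19.68
ee_pos: [0.5722, 0.1236, 0.2045]
tcp_rot: [179.9, -0.0, 85.3]
wrist_force: [0.9, -0.7, 2.3]
opening: 0.0455
grasp_force: 25.9
```

Call:
carry_out --targets "0 0 0 0 0 0 -0.2; 0 0 0 0 0 0 -0.2; 0 0 0 0 0 0 -0.2; 0 0 0 0 0 0 -0.2; 0 0 0 0 0 0 -0.2; 0 0 0 0 0 0 -0.2; 0 0 0 0 0 0 -0.2; 0 0 0 0 0 0 -0.2"

```text
time: 20.35
ee_pos: [0.5722, 0.1236, 0.2045]
tcp_rot: [179.9, -0.0, 85.3]
wrist_force: [-0.1, 0.0, 5.9]
opening: 0.0452
grasp_force: 26.2
```

```bash
python3 d.py .451 -.131 .198 85.3
```

```text
t 20.35 pos [0.5722 0.1236 0.2045] rot [ 1.7994e+02 -2.0000e-02  8.5300e+01] op 0.0452 F [-0.1  0.   5.9]
turn z units 0.0 shift units at that yaw [-6.592 -2.498  0.163]
```

Call:
carry_out --targets "0 0 -0.2 0 0 0 -0.2; 0 0 -0.5 0 0 0 -0.2; 0 0 -0.7 0 0 0 -0.2; 0 0 -0.7 0 0 0 -0.2; 0 0 -0.7 0 0 0 -0.2; 0 0 -0.2 0 0 0 -0.2; -0.4 -0.15 0 0 0 0 -0.2; -0.8 -0.3 0 0 0 0 -0.2"

```text
time: 21.02
ee_pos: [0.5507, 0.0786, 0.3238]
tcp_rot: [180.0, -0.0, 85.5]
wrist_force: [0.3, -0.8, -1.9]
opening: 0.0451
grasp_force: 25.9
```

Call:
carry_out --targets "-0.8 -0.3 0 0 0 0 -0.2; -0.8 -0.3 0 0 0 0 -0.2; -0.8 -0.3 0 0 0 0 -0.2; -0.8 -0.3 0 0 0 0 -0.2; -0.8 -0.3 0 0 0 0 -0.2; -0.7 -0.3 0 0 0 0 -0.2; -0.5 -0.17 0 0 0 0 -0.2; -0.2 -0.08 0 0 0 0 -0.2"

```text
time: 21.68
ee_pos: [0.4494, -0.1334, 0.3235]
tcp_rot: [-180.0, 0.0, 85.2]
wrist_force: [-0.3, -0.2, -0.7]
opening: 0.0451
grasp_force: 25.9
```

Call:
carry_out --targets "0 0 0.4 0 0 0 -0.2; 0 0 0.8 0 0 0 -0.2; 0 0 0.8 0 0 0 -0.2; 0 0 0.5 0 0 0 -0.2; 0 0 0.2 0 0 0 -0.2; 0 0 0 0 0 0 -0.2; 0 0 0 0 0 0 -0.2; 0 0 0 0 0 0 -0.2"

```text
time: 22.35
ee_pos: [0.4513, -0.1314, 0.2175]
tcp_rot: [179.9, 0.0, 85.3]
wrist_force: [-0.4, 0.2, -1.0]
opening: 0.0451
grasp_force: 25.9
```

```bash
python3 d.py .451 -.131 .1995 85.3; python3 - <<'E'
from workcell import camera
import cv2,numpy as np
a=camera("scene")[200:310,320:450,::-1]
cv2.imwrite("pics/s2.png",cv2.resize(a,None,fx=5,fy=5,interpolation=2))
E
```

```text
t 22.35 pos [ 0.4513 -0.1314  0.2175] rot [1.7988e+02 2.0000e-02 8.5320e+01] op 0.0451 F [-0.4  0.2 -1. ]
turn z units 0.003 shift units at that yaw [ 0.008 -0.009  0.449]
```

View pics/s2.png

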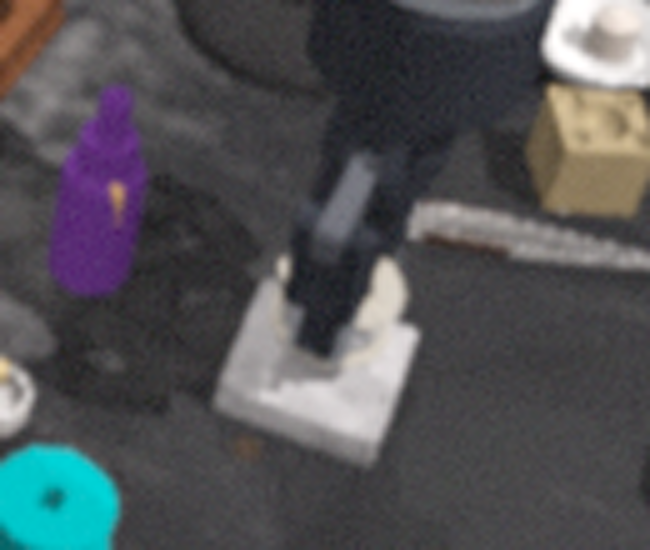

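The spool, at crop (345,310), hangs about 18 mm above the block at (318,370). Lowering it gently.

Call:
carry_out --targets "0 0 0.2 0 0 0 -0.2; 0 0 0.12 0 0 0 -0.2; 0 0 0.05 0 0 0 -0.2; 0 0 0.03 0 0 0 -0.2; 0 0 0 0 0 0 -0.2; 0 0 0 0 0 0 -0.2; 0 0 0 0 0 0 -0.2; 0 0 0 0 0 0 -0.2"

```text
time: 23.07
ee_pos: [0.4508, -0.1314, 0.2]
tcp_rot: [180.0, 0.0, 85.3]
wrist_force: [-0.4, -0.3, -0.5]
opening: 0.0454
grasp_force: 25.9
```

Call:
carry_out --targets "0 0 0.02 0 0 0 -0.2; 0 0 0.02 0 0 0 -0.2; 0 0 0 0 0 0 -0.2; 0 0 0 0 0 0 -0.2; 0 0 0 0 0 0 -0.2; 0 0 0 0 0 0 -0.2; 0 0 0 0 0 0 -0.2; 0 0 0 0 0 0 -0.2"

```text
time: 23.73
ee_pos: [0.4508, -0.1314, 0.1994]
tcp_rot: [179.9, 0.0, 85.3]
wrist_force: [-3.8, 1.7, 9.1]
opening: 0.0453
grasp_force: 26.9
```

Call:
carry_out --targets "0 0 -0.01 0 0 0 0.1; 0 0 0 0 0 0 0.3; 0 0 0 0 0 0 0.6; 0 0 0 0 0 0 0.8; 0 0 0 0 0 0 0.8; 0 0 -0.3 0 0 0 0.8; 0 0 -0.8 0 0 0 0.8; 0 0 -0.9 0 0 0 0.8"

```text
time: 24.4
ee_pos: [0.45, -0.1312, 0.2787]
tcp_rot: [-179.8, -0.0, 85.3]
wrist_force: [0.5, -0.9, 0.9]
opening: 0.0768
grasp_force: 0.0
```

Call:
carry_out --targets "0 0 -0.9 0 0 0 0.8; 0.5 0.2 -0.4 0 0 0 0.4; 0.9 0.3 0 0 0 0 0.3; 0.9 0.3 0 0 0 0 0.2; 0.9 0.3 0 0 0 0 0.2; 0.9 0.3 0 0 0 0 0.2; 0.9 0.3 0 0 0 0 0.2; 0.9 0.3 0 0 0 0 0.2"

```text
time: 25.07
ee_pos: [0.5501, 0.0992, 0.3318]
tcp_rot: [179.9, -0.0, 85.3]
wrist_force: [0.7, -0.6, -0.6]
opening: 0.0513
grasp_force: 0.0
```

```bash
python3 d.py .5595 .2858 .224 85.3; python3 - <<'E'
from workcell import camera
import cv2,numpy as np
a=camera("scene")[200:310,320:450,::-1];b=camera("top")[180:260,320:430,::-1]
a=cv2.resize(a,(600,508),interpolation=2);b=cv2.resize(b,(660,480),interpolation=2)
cv2.imwrite("pics/s3.png",b); cv2.imwrite("pics/s3s.png",a)
from h import *
I=camera("top")[:,:,::-1]
def thr(roi,f,z,circ=False,S=6):
    x0,y0,x1,y1=roi;im=I[y0:y1,x0:x1]
    im=cv2.resize(im,None,fx=S,fy=S,interpolation=cv2.INTER_CUBIC).astype(int)
    m=f(im[:,:,0],im[:,:,1],im[:,:,2]).astype(np.uint8)
    cs,_=cv2.findContours(m,0,1);c=max(cs,key=cv2.contourArea)
    w=(ray("top",(c[:,0]+.5)/S-.5+[x0,y0],z)[:,:2]*1000).astype(np.float32)
    return cv2.minEnclosingCircle(w) if circ else cv2.minAreaRect(w)
print("block",thr((350,195,394,240),lambda b,g,r:np.minimum(b,r)>120,.018))
print("spool",thr((350,195,394,240),lambda b,g,r:(r-b>14)&(r>120),.042,1))
E
```

```text
t 25.07 pos [0.5501 0.0992 0.3318] rot [ 1.7995e+02 -1.0000e-02  8.5310e+01] op 0.0513 F [ 0.7 -0.6 -0.6]
turn z units 0.001 shift units at that yaw [ 4.669 -0.147  2.694]
block ((451.54168701171875, -131.52272033691406), (65.02701568603516, 64.2213363647461), 0.7857041358947754)
spool ((450.60284423828125, -130.0181427001953), 25.262691497802734)
```

View pics/s3.png

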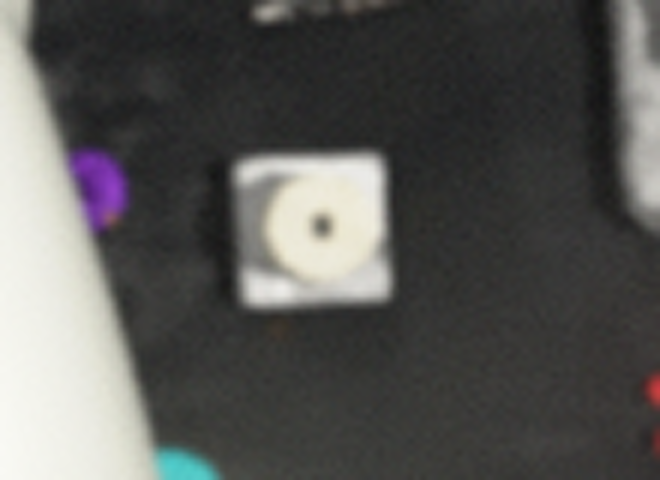

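The spool stands flat and centred on the block, at crop (322,227). Measured offset from the block's centre is about 2 mm. Now the bottles go back, starting with the capped one.

Call:
carry_out --targets "0.8 -0.02 0 0 0 0 0.2; 0.9 -0.03 0 0 0 0 0.2; 0.9 -0.03 0 0 0 0 0.2; 0.9 -0.03 0 0 0 0 0.2; 0.7 -0.02 0 0 0 0 0.2; 0.4 0 0 0 0 0 0.2; 0 0 0 0 0 0 0.2; 0 0 0 0 0 0 0.2"

```text
time: 25.88
ee_pos: [0.5597, 0.2806, 0.3309]
tcp_rot: [-180.0, 0.0, 85.3]
wrist_force: [0.3, -0.1, -0.3]
opening: 0.0513
grasp_force: 0.0
```

```bash
python3 d.py .5595 .2858 .224 85.3
```

```text
t 25.88 pos [0.5597 0.2806 0.3309] rot [-1.7999e+02  3.0000e-02  8.5330e+01] op 0.0513 F [ 0.3 -0.1 -0.3]
turn z units 0.004 shift units at that yaw [ 0.13  -0.015  2.672]
```

Call:
carry_out --targets "0.13 -0.01 0.3 0 0 0 0.2; 0 0 0.8 0 0 0 0.2; 0 0 0.8 0 0 0 0.2; 0 0 0.5 0 0 0 0.2; 0 0 0.26 0 0 0 0.2; 0 0 0 0 0 0 0.2; 0 0 0 0 0 0 -0.3; 0 0 0 0 0 0 -0.9"

```text
time: 26.55
ee_pos: [0.5602, 0.2861, 0.2261]
tcp_rot: [179.9, -0.1, 85.3]
wrist_force: [-0.3, 0.5, 0.1]
opening: 0.0281
grasp_force: 0.0
```

Call:
carry_out --targets "0 0 0 0 0 0 -0.9; 0 0 0 0 0 0 -0.9; 0 0 0 0 0 0 -0.9; 0 0 0 0 0 0 -0.9; 0 0 0 0 0 0 -0.9; 0 0 0 0 0 0 -0.9; 0 0 0 0 0 0 -0.9; 0 0 0 0 0 0 -0.9"

```text
time: 27.22
ee_pos: [0.5602, 0.2864, 0.2262]
tcp_rot: [179.8, -0.1, 85.3]
wrist_force: [-0.3, -1.3, 6.4]
opening: 0.0161
grasp_force: 26.3
```

Call:
carry_out --targets "0 0 0 0 0 0 -0.9; 0 0 0 0 0 0 -0.9; 0 0 -0.2 0 0 0 -0.9; 0 0 -0.4 0 0 0 -0.9; 0 0 -0.6 0 0 0 -0.9; 0 0 -0.4 0 0 0 -0.9; 0 0 -0.1 0 0 0 -0.9; 0 0 0 0 0 0 -0.9"

```text
time: 27.88
ee_pos: [0.5599, 0.2865, 0.2941]
tcp_rot: [179.9, -0.1, 85.3]
wrist_force: [0.1, 0.1, -0.4]
opening: 0.0161
grasp_force: 25.7
```

```bash
python3 d.py .5683 .070 .231 85.3; python3 -c "
import numpy as np
a=np.radians(-4.7);R=np.array([[np.cos(a),-np.sin(a)],[np.sin(a),np.cos(a)]])
for p in((24,53),(24,-53),(-29,0)):print(R@p+[548.5,124.9])"
```

```text
t 27.88 pos [0.5599 0.2865 0.2941] rot [ 1.7986e+02 -9.0000e-02  8.5310e+01] op 0.0161 F [ 0.1  0.1 -0.4]
turn z units 0.002 shift units at that yaw [-5.377  0.652  1.577]
[576.76203824 175.75525729]
[568.07655633  70.11169429]
[519.59751578 127.27621675]
```

Call:
carry_out --targets "-0.4 0.05 0 0 0 0 -0.9; -0.8 0.1 0 0 0 0 -0.9; -0.8 0.1 0 0 0 0 -0.9; -0.8 0.1 0 0 0 0 -0.9; -0.8 0.1 0 0 0 0 -0.9; -0.8 0.1 0 0 0 0 -0.9; -0.6 0.06 0 0 0 0 -0.9; -0.37 0.04 0 0 0 0 -0.9"

```text
time: 28.55
ee_pos: [0.5674, 0.067, 0.2907]
tcp_rot: [-179.9, 0.1, 85.2]
wrist_force: [0.1, -0.2, -0.4]
opening: 0.0164
grasp_force: 25.7
```

Call:
carry_out --targets "0 0 0 0 0 0 -0.9; 0 0 0.3 0 0 0 -0.9; 0 0 0.3 0 0 0 -0.9; 0 0 0.1 0 0 0 -0.9; 0 0 0 0 0 0 -0.9; 0 0 0 0 0 0 -0.9; 0 0 0 0 0 0 -0.9; 0 0 0 0 0 0 -0.9"

```text
time: 29.22
ee_pos: [0.5681, 0.0705, 0.2647]
tcp_rot: [180.0, -0.0, 85.3]
wrist_force: [0.3, 0.2, -0.9]
opening: 0.0161
grasp_force: 25.7
```

```bash
python3 d.py .5683 .070 .2332 85.3
```

```text
t 29.22 pos [0.5681 0.0705 0.2647] rot [ 1.7996e+02 -1.0000e-02  8.5340e+01] op 0.0161 F [ 0.3  0.2 -0.9]
turn z units 0.006 shift units at that yaw [-0.012  0.005  0.788]
```

Call:
carry_out --targets "0 0 0.2 0 0 0 -0.9; 0 0 0.2 0 0 0 -0.9; 0 0 0.2 0 0 0 -0.9; 0 0 0.1 0 0 0 -0.9; 0 0 0.04 0 0 0 -0.9; 0 0 0 0 0 0 -0.9; 0 0 0 0 0 0 -0.9; 0 0 0 0 0 0 -0.9"

```text
time: 29.88
ee_pos: [0.5681, 0.0701, 0.235]
tcp_rot: [180.0, -0.0, 85.3]
wrist_force: [-1.1, -0.6, 0.2]
opening: 0.016
grasp_force: 25.8
```

Call:
carry_out --targets "0 0 0.03 0 0 0 -0.9; 0 0 0.02 0 0 0 -0.9; 0 0 0 0 0 0 -0.9; 0 0 0 0 0 0 -0.9; 0 0 0 0 0 0 -0.9; 0 0 0 0 0 0 -0.9; 0 0 0 0 0 0 -0.9; 0 0 0 0 0 0 -0.9"

```text
time: 30.55
ee_pos: [0.5681, 0.0701, 0.2333]
tcp_rot: [179.9, -0.0, 85.3]
wrist_force: [-1.2, 0.0, 4.3]
opening: 0.0161
grasp_force: 26.3
```

Call:
carry_out --targets "0 0 0 0 0 0 -0.4; 0 0 0 0 0 0 0.1; 0 0 0 0 0 0 0.3; 0 0 0 0 0 0 0.3; 0 0 -0.4 0 0 0 0.3; 0 0 -0.9 0 0 0 0.5; 0 0 -0.9 0 0 0 0.5; 0 0 -0.4 0 0 0 0.5"

```text
time: 31.22
ee_pos: [0.5681, 0.0701, 0.3411]
tcp_rot: [179.8, -0.1, 85.3]
wrist_force: [0.8, -0.3, 0.6]
opening: 0.0642
grasp_force: 0.0
```

Call:
carry_out --targets "0.6 0 0 0 0 0 0.5; 0.9 0.03 0 0 0 0 0.5; 0.9 0.03 0 0 0 0 0.5; 0.9 0.03 0 0 0 0 0.5; 0.9 0.03 0 0 0 0 0.5; 0.9 0.03 0 0 0 0 0.5; 0.9 0.03 0 0 0 0 0.5; 0.9 0.03 0 0 0 0 0.5"

```text
time: 31.88
ee_pos: [0.5989, 0.3463, 0.3364]
tcp_rot: [-180.0, 0.0, 85.3]
wrist_force: [0.9, -0.1, 0.4]
opening: 0.0641
grasp_force: 0.0
```

```bash
python3 d.py .5771 .370 .2135 85.3
```

```text
t 31.88 pos [0.5989 0.3463 0.3364] rot [-1.7999e+02  1.0000e-02  8.5310e+01] op 0.0641 F [ 0.9 -0.1  0.4]
turn z units 0.001 shift units at that yaw [ 0.546 -0.591  3.073]
```

Call:
carry_out --targets "0.3 -0.3 0 0 0 0 0.5; 0.2 -0.29 0 0 0 0 0.5; 0 0 0.3 0 0 0 0.5; 0 0 0.4 0 0 0 0.5; 0 0 0 0 0 0 0.5; 0 0 0 0 0 0 0.5; 0 0 0 0 0 0 0.5; 0 0 0 0 0 0 0.5"

```text
time: 32.55
ee_pos: [0.5772, 0.3659, 0.3102]
tcp_rot: [179.9, -0.1, 85.3]
wrist_force: [-0.2, -0.3, -0.1]
opening: 0.0638
grasp_force: 0.0
```

```bash
python3 d.py .5771 .370 .2135 85.3; python3 - <<'E'
from workcell import camera
import cv2,numpy as np
a=camera("scene")[120:240,150:340,::-1]
cv2.imwrite("pics/p4.png",cv2.resize(a,None,fx=4,fy=4,interpolation=2))
E
```

```text
t 32.55 pos [0.5772 0.3659 0.3102] rot [ 1.7992e+02 -6.0000e-02  8.5270e+01] op 0.0638 F [-0.2 -0.3 -0.1]
turn z units -0.006 shift units at that yaw [ 0.103 -0.011  2.417]
```

View pics/p4.png

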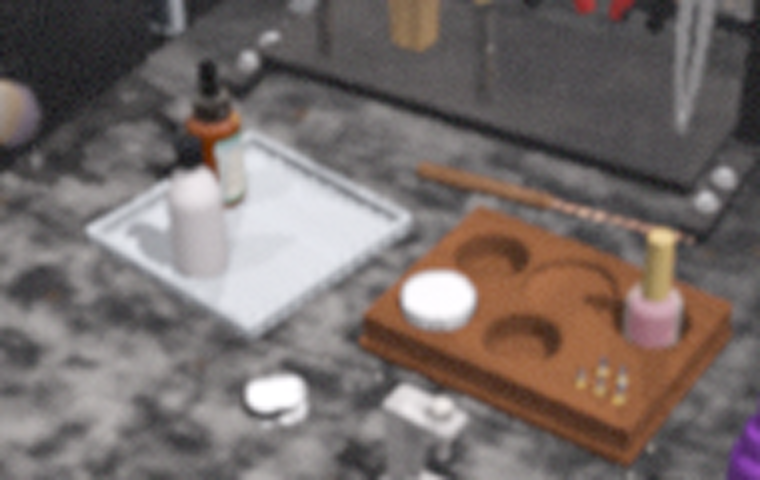

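```bash
python3 - <<'E'
from h import *
from workcell import camera,monitor
print(proj("scene",[[.577,.37,.14],[.577,.37,.105],[.577,.37,.2],[.577,.37,.31]]))
print(monitor.get_obs()["q"].round(1))
im=camera("scene");cv2.imwrite("pics/full5.png",im[:,:,::-1])
E
```

```text
[[199.87613172 121.06959912]
 [201.2912107  134.09001189]
 [197.2862902   97.23997106]
 [191.91509062  47.81853458]]
[ 32.4  22.9  21.   88.   -0.  127.1]
```

View pics/full5.png

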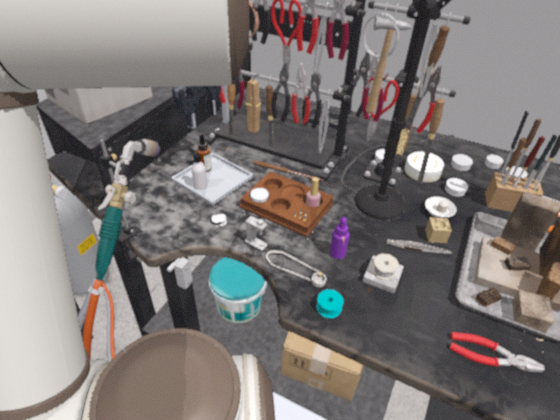

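The full view shows both bottles upright in the pan at (203,150) and (200,178), the spool on the block at (385,265), and the capped bottle back in its well. The dropper's tip matches its projected position to about 1 px. Descending on it.

Call:
carry_out --targets "0.1 -0.01 0.4 0 0 0 0.5; 0 0 0.7 0 0 0 0.5; 0 0 0.7 0 0 0 0.5; 0 0 0.4 0 0 0 0.5; 0 0 0.18 0 0 0 0.5; 0 0 0 0 0 0 0.5; 0 0 0 0 0 0 -0.1; 0 0 0 0 0 0 -0.5"

```text
time: 33.32
ee_pos: [0.5775, 0.3706, 0.2155]
tcp_rot: [179.9, -0.1, 85.3]
wrist_force: [-0.9, 0.4, -0.3]
opening: 0.041
grasp_force: 0.0
```

Call:
carry_out --targets "0 0 0 0 0 0 -0.5; 0 0 0 0 0 0 -0.5; 0 0 0 0 0 0 -0.5; 0 0 0 0 0 0 -0.5; 0 0 0 0 0 0 -0.5; 0 0 0 0 0 0 -0.5; 0 0 0 0 0 0 -0.5; 0 0 0 0 0 0 -0.5"

```text
time: 33.98
ee_pos: [0.5773, 0.3706, 0.2156]
tcp_rot: [179.9, -0.1, 85.3]
wrist_force: [-0.5, 0.6, 6.4]
opening: 0.0311
grasp_force: 24.7
```

Call:
carry_out --targets "0 0 0 0 0 0 -0.5; 0 0 0 0 0 0 -0.5; 0 0 -0.2 0 0 0 -0.5; 0 0 -0.4 0 0 0 -0.5; 0 0 -0.6 0 0 0 -0.5; 0 0 -0.4 0 0 0 -0.5; 0 0 -0.1 0 0 0 -0.5; 0 0 0 0 0 0 -0.5"

```text
time: 34.65
ee_pos: [0.5773, 0.3705, 0.2835]
tcp_rot: [179.9, -0.1, 85.3]
wrist_force: [-0.1, -0.7, -0.4]
opening: 0.0312
grasp_force: 24.9
```

```bash
python3 d.py .5768 .1758 .2222 85.3
```

```text
t 34.65 pos [0.5773 0.3705 0.2835] rot [ 1.7986e+02 -1.1000e-01  8.5300e+01] op 0.0312 F [-0.1 -0.7 -0.4]
turn z units 0.001 shift units at that yaw [-4.853  0.386  1.531]
```

Call:
carry_out --targets "-0.4 0.04 0 0 0 0 -0.5; -0.8 0.06 0 0 0 0 -0.5; -0.8 0.06 0 0 0 0 -0.5; -0.8 0.06 0 0 0 0 -0.5; -0.8 0.06 0 0 0 0 -0.5; -0.7 0.06 0 0 0 0 -0.5; -0.4 0.04 0 0 0 0 -0.5; -0.15 0 0 0 0 0 -0.5"

```text
time: 35.32
ee_pos: [0.5761, 0.1733, 0.2802]
tcp_rot: [-179.9, 0.1, 85.2]
wrist_force: [-0.2, 0.4, 0.1]
opening: 0.0315
grasp_force: 25.0
```

Call:
carry_out --targets "0 0 0 0 0 0 -0.5; 0 0 0.3 0 0 0 -0.5; 0 0 0.3 0 0 0 -0.5; 0 0 0.1 0 0 0 -0.5; 0 0 0 0 0 0 -0.5; 0 0 0 0 0 0 -0.5; 0 0 0 0 0 0 -0.5; 0 0 0 0 0 0 -0.5"

```text
time: 35.98
ee_pos: [0.5764, 0.1761, 0.2539]
tcp_rot: [180.0, -0.0, 85.3]
wrist_force: [0.4, 0.1, 0.3]
opening: 0.0311
grasp_force: 25.0
```

```bash
python3 d.py .5768 .1758 .2226 85.3
```

```text
t 35.98 pos [0.5764 0.1761 0.2539] rot [ 1.7996e+02 -1.0000e-02  8.5320e+01] op 0.0311 F [0.4 0.1 0.3]
turn z units 0.004 shift units at that yaw [-0.006  0.01   0.783]
```

Call:
carry_out --targets "0 0 0.2 0 0 0 -0.5; 0 0 0.2 0 0 0 -0.5; 0 0 0.2 0 0 0 -0.5; 0 0 0.1 0 0 0 -0.5; 0 0 0.04 0 0 0 -0.5; 0 0 0.02 0 0 0 -0.5; 0 0 0 0 0 0 -0.5; 0 0 0 0 0 0 -0.5"

```text
time: 36.65
ee_pos: [0.5764, 0.1758, 0.2233]
tcp_rot: [180.0, -0.0, 85.3]
wrist_force: [-0.1, 0.1, -1.3]
opening: 0.0314
grasp_force: 25.0
```

Call:
carry_out --targets "0 0 0.02 0 0 0 -0.5; 0 0 0.02 0 0 0 -0.5; 0 0 0 0 0 0 -0.5; 0 0 0 0 0 0 -0.5; 0 0 0 0 0 0 -0.5; 0 0 0 0 0 0 -0.5; 0 0 0 0 0 0 -0.5; 0 0 0 0 0 0 -0.5"

```text
time: 37.32
ee_pos: [0.5764, 0.1758, 0.2226]
tcp_rot: [179.9, -0.0, 85.3]
wrist_force: [-1.7, 0.1, 6.6]
opening: 0.0315
grasp_force: 25.5
```

Call:
carry_out --targets "0 0 0 0 0 0 0; 0 0 0 0 0 0 0.3; 0 0 0 0 0 0 0.5; 0 0 0 0 0 0 0.5; 0 0 -0.4 0 0 0 0.5; 0 0 -0.9 0 0 0 0.5; 0 0 -0.9 0 0 0 0.5; 0 0 -0.8 0 0 0 0.5"

```text
time: 37.98
ee_pos: [0.5761, 0.1757, 0.3433]
tcp_rot: [180.0, 0.0, 85.3]
wrist_force: [-0.1, 0.4, -0.2]
opening: 0.0639
grasp_force: 0.0
```

Call:
carry_out --targets "0 0 0 0 0 -1 0.5; 0 0 0 0 0 -1 0.5; 0 0 0 0 0 -1 0.5; 0 0 0 0 0 -1 0.5; 0 0 0 0 0 -1 0.5; 0 0 0 0 0 -1 0.5; 0 0 0 0 0 -1 0.5; 0 0 0 0 0 -1 0.5"

```text
time: 38.65
ee_pos: [0.5763, 0.1757, 0.3413]
tcp_rot: [-180.0, -0.0, 131.4]
wrist_force: [1.1, 0.0, 0.4]
opening: 0.0645
grasp_force: 0.0
```

Call:
carry_out --targets "0 0 0 0 0 -1 0.5; 0 0 0 0 0 -1 0.5; 0 0 0 0 0 -1 0.5; 0 0 0 0 0 -1 0.5; 0 0 0 0 0 -1 0.5; 0 0 0 0 0 -1 0.5; 0 0 0 0 0 -1 0.5; 0 0 0 0 0 -0.7 0.5"

```text
time: 39.32
ee_pos: [0.5763, 0.1758, 0.3413]
tcp_rot: [-180.0, -0.0, 175.6]
wrist_force: [-0.2, -0.2, 0.4]
opening: 0.0641
grasp_force: 0.0
```

```bash
python3 d.py .5149 .3393 .2025 175.3
```

```text
t 39.32 pos [0.5763 0.1758 0.3413] rot [-1.8000e+02 -1.0000e-02  1.7556e+02] op 0.0641 F [-0.2 -0.2  0.4]
turn z units 0.046 shift units at that yaw [1.866 3.949 3.471]
```

Call:
carry_out --targets "0.3 0.6 0 0 0 0 0.5; 0.4 0.8 0 0 0 0 0.5; 0.4 0.8 0 0 0 0 0.5; 0.4 0.8 0 0 0 0 0.5; 0.3 0.7 0 0 0 0 0.5; 0.07 0.25 0 0 0 0 0.5; 0 0 0.4 0 0 0 0.5; 0 0 0.3 0 0 0 0.5"

```text
time: 39.98
ee_pos: [0.5146, 0.3402, 0.3128]
tcp_rot: [180.0, 0.0, 175.3]
wrist_force: [-0.4, -0.7, -0.5]
opening: 0.0642
grasp_force: 0.0
```

Call:
carry_out --targets "0 0 0 0 0 0 0.5; 0 0 0 0 0 0 0.5; 0 0 0 0 0 0 0.5; 0 0 0 0 0 0 0.5; 0 0 0 0 0 0 0.5; 0 0 0 0 0 0 0.5; 0 0 0 0 0 0 0.5; 0 0 0 0 0 0 0.5"

```text
time: 40.65
ee_pos: [0.5149, 0.3394, 0.3137]
tcp_rot: [180.0, 0.0, 175.3]
wrist_force: [0.1, 0.9, -0.0]
opening: 0.0641
grasp_force: 0.0
```

```bash
python3 d.py .5149 .3393 .2035 175.3
```

```text
t 40.65 pos [0.5149 0.3394 0.3137] rot [1.7999e+02 2.0000e-02 1.7525e+02] op 0.0641 F [ 0.1  0.9 -0. ]
turn z units -0.008 shift units at that yaw [-1.000e-03 -2.000e-03  2.755e+00]
```

Call:
carry_out --targets "0 0 0.5 0 0 0 0.5; 0 0 0.8 0 0 0 0.5; 0 0 0.8 0 0 0 0.5; 0 0 0.4 0 0 0 0.5; 0 0 0.25 0 0 0 0.5; 0 0 0 0 0 0 0.5; 0 0 0 0 0 0 -0.1; 0 0 0 0 0 0 -0.5"

```text
time: 41.32
ee_pos: [0.5153, 0.3397, 0.2053]
tcp_rot: [179.9, 0.1, 175.3]
wrist_force: [0.1, 0.5, -0.0]
opening: 0.0412
grasp_force: 0.0
```

Call:
carry_out --targets "0 0 0 0 0 0 -0.5; 0 0 0 0 0 0 -0.5; 0 0 0 0 0 0 -0.5; 0 0 0 0 0 0 -0.5; 0 0 0 0 0 0 -0.5; 0 0 0 0 0 0 -0.5; 0 0 0 0 0 0 -0.5; 0 0 0 0 0 0 -0.5"

```text
time: 41.98
ee_pos: [0.5153, 0.3397, 0.2054]
tcp_rot: [179.9, 0.1, 175.3]
wrist_force: [0.3, 1.3, 5.5]
opening: 0.0324
grasp_force: 26.2
```

Call:
carry_out --targets "0 0 0 0 0 0 -0.5; 0 0 0 0 0 0 -0.5; 0 0 -0.2 0 0 0 -0.5; 0 0 -0.4 0 0 0 -0.5; 0 0 -0.6 0 0 0 -0.5; 0 0 -0.4 0 0 0 -0.5; 0 0 -0.1 0 0 0 -0.5; 0 0 0 0 0 0 -0.5"

```text
time: 42.65
ee_pos: [0.5151, 0.3396, 0.2732]
tcp_rot: [179.9, 0.1, 175.3]
wrist_force: [0.6, 0.7, -1.7]
opening: 0.0322
grasp_force: 25.7
```

```bash
python3 d.py .5197 .1276 .2105 175.3
```

```text
t 42.65 pos [0.5151 0.3396 0.2732] rot [1.7991e+02 1.2000e-01 1.7525e+02] op 0.0322 F [ 0.6  0.7 -1.7]
turn z units -0.008 shift units at that yaw [-0.549 -5.272  1.568]
```

Call:
carry_out --targets "-0.05 -0.4 0 0 0 0 -0.5; -0.08 -0.8 0 0 0 0 -0.5; -0.08 -0.8 0 0 0 0 -0.5; -0.08 -0.8 0 0 0 0 -0.5; -0.08 -0.8 0 0 0 0 -0.5; -0.08 -0.8 0 0 0 0 -0.5; -0.06 -0.6 0 0 0 0 -0.5; -0.04 -0.27 0 0 0 0 -0.5"

```text
time: 43.32
ee_pos: [0.5186, 0.1243, 0.2701]
tcp_rot: [-179.9, -0.1, 175.1]
wrist_force: [1.4, 0.4, -0.2]
opening: 0.0319
grasp_force: 25.7
```

Call:
carry_out --targets "0 0 0 0 0 0 -0.5; 0 0 0.3 0 0 0 -0.5; 0 0 0.3 0 0 0 -0.5; 0 0 0.1 0 0 0 -0.5; 0 0 0 0 0 0 -0.5; 0 0 0 0 0 0 -0.5; 0 0 0 0 0 0 -0.5; 0 0 0 0 0 0 -0.5"

```text
time: 43.98
ee_pos: [0.5194, 0.1279, 0.2439]
tcp_rot: [180.0, 0.0, 175.3]
wrist_force: [0.2, 0.1, -0.7]
opening: 0.0319
grasp_force: 25.7
```

```bash
python3 d.py .5197 .1276 .2124 175.3
```

```text
t 43.98 pos [0.5194 0.1279 0.2439] rot [1.7999e+02 3.0000e-02 1.7529e+02] op 0.0319 F [ 0.2  0.1 -0.7]
turn z units -0.002 shift units at that yaw [-0.008 -0.006  0.786]
```

Call:
carry_out --targets "0 0 0.2 0 0 0 -0.5; 0 0 0.2 0 0 0 -0.5; 0 0 0.2 0 0 0 -0.5; 0 0 0.1 0 0 0 -0.5; 0 0 0.04 0 0 0 -0.5; 0 0 0.02 0 0 0 -0.5; 0 0 0 0 0 0 -0.5; 0 0 0 0 0 0 -0.5"

```text
time: 44.65
ee_pos: [0.5194, 0.1275, 0.2133]
tcp_rot: [180.0, 0.0, 175.3]
wrist_force: [0.6, 0.0, -0.7]
opening: 0.0324
grasp_force: 25.7
```

Call:
carry_out --targets "0 0 0.02 0 0 0 -0.5; 0 0 0.02 0 0 0 -0.5; 0 0 0 0 0 0 -0.5; 0 0 0 0 0 0 -0.5; 0 0 0 0 0 0 -0.5; 0 0 0 0 0 0 -0.5; 0 0 0 0 0 0 -0.5; 0 0 0 0 0 0 -0.5"

```text
time: 45.32
ee_pos: [0.5195, 0.1276, 0.2124]
tcp_rot: [180.0, 0.1, 175.3]
wrist_force: [-1.9, -0.3, 6.2]
opening: 0.0323
grasp_force: 26.0
```

Seated. Releasing, lifting and backing off toward the robot.

Call:
carry_out --targets "0 0 0 0 0 0 0; 0 0 0 0 0 0 0.3; 0 0 0 0 0 0 0.5; 0 0 0 0 0 0 0.5; 0 0 -0.4 0 0 0 0.5; 0 0 -0.9 0 0 0 0.5; 0 0 -0.9 0 0 0 0.5; 0 0 -0.9 0 0 0 0.5"

```text
time: 45.98
ee_pos: [0.519, 0.1274, 0.3366]
tcp_rot: [-180.0, -0.1, 175.3]
wrist_force: [0.4, 0.3, 0.8]
opening: 0.0642
grasp_force: 0.0
```

Call:
carry_out --targets "0 0 -0.5 0 0 0 0.5; 0.4 0.6 0 0 0 0 0.5; 0.4 0.8 0 0 0 0 0.5; 0.4 0.8 0 0 0 0 0.5; 0.4 0.8 0 0 0 0 0.5; 0.4 0.8 0 0 0 0 0.5; 0 0 0 0 0 0 0.5; 0 0 0 0 0 0 0.5"

```text
time: 46.65
ee_pos: [0.4514, 0.2871, 0.3552]
tcp_rot: [-180.0, -0.0, 175.4]
wrist_force: [0.5, -0.5, 0.3]
opening: 0.0638
grasp_force: 0.0
```

```bash
python3 - <<'E'
from workcell import camera
import cv2,numpy as np
a=camera("scene")[140:310,170:420,::-1]
cv2.imwrite("pics/end.png",cv2.resize(a,None,fx=3.2,fy=3.2,interpolation=2))
E
```

```text
(no output)
```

View pics/end.png

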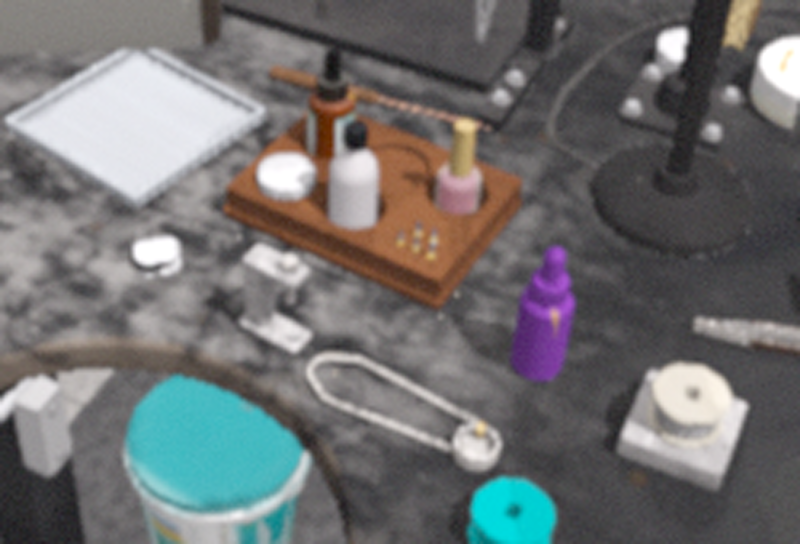

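The final view shows the dropper (333,105), white bottle (355,185) and capped bottle (460,180) upright in their own wells. The spool stands on the block at (690,400), the pan is empty and the look-alikes are where they were. Handing in.

```bash
python3 -c "
from workcell import bot
print(bot.job_done())"
```

```text
the job is handed in; nothing more can be done
None
```

The job is done and handed in at about 47 s of the 128 s allowed: the solder spool stands on the bench block, about 2 mm from its centre, and all three bottles are upright in their original wells.

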